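# Weigh out grinding balls and charge the mill jar

### The job

Open the drawer, put every white grinding ball that is in it into the steel bowl on the balance so that they are all weighed together, then lift the bowl by its handle, carry them over together and pour them through the green funnel into the clear jar. Afterwards set the empty bowl back upright on the balance pan, towards its middle, and push the drawer fully shut, leaving the bottles and the white jar where they are.

Things in the scene. Friction and masses are not known exactly. Their poses are not given: they have to be found in the camera images.
- chest: Fixed low drawer unit of light wood, 240 (x, deep) x 270 (y, wide) x 100 mm tall, standing on the bench. Origin: centre of its underside; its -x side is the drawer front, and the drawer slides out along its -x axis.
- chest_drawer0 (a joint): Its only drawer, in m: 0 is shut, 0.166 is fully open. Inside is a blue insert covering the front part of the drawer, its flat top 42 mm above the bench, with a row of five square pockets across the drawer, 42 mm apart, 48 mm behind the inside of the drawer front; drawer side walls end 78 mm above the bench, the drawer front 89 mm.
- chest_drawer0_handle (a point): Middle of the drawer's bar handle: a horizontal steel bar 11 mm thick and 120 mm long, parallel to the drawer front and 35 mm out from it, 62 mm above the bench. Moves with the drawer. Axes as the chest's.
- balance: Fixed orange laboratory balance, 250 (x) x 210 (y) mm, steel pan on top. Origin: centre of its underside.
- pan (a point): Centre of the top face of the balance's square steel pan, 190 x 190 mm, 62 mm above the bench.
- bowl: Loose steel weighing bowl with a flat black handle: foot 56 mm across, sides flaring straight out to a rim 124 mm across, 40 mm tall, 2 mm wall, 0.2 kg. Origin: centre of its underside; z up out of its mouth; the handle points along its -y.
- bowl_grip (a point): Point to hold on the bowl's handle, 102 mm from the bowl's centre along its -y and 34 mm above its underside. The handle is 18 mm wide (bowl x), 12 mm thick (z), and runs from 58 to 126 mm from the bowl's centre.
- stand: Fixed grey base plate 130 x 200 mm with the clear jar, the green funnel above it, and on its +y side, 96 mm from the jar axis, a thin steel rod up to 163 mm. Origin: on the bench, on the axis of jar and funnel.
- funnel_mouth (a point): Centre of the funnel's open mouth, 150 mm above the bench; the mouth is 156 mm across outside, about 150 mm inside; it narrows to a 46 mm wide spout just above the jar.
- jar_floor (a point): Centre of the jar's inner floor, 13 mm above the bench. The jar is clear, 50 mm wide inside, its rim 82 mm above the bench.
- ball1: White ceramic grinding ball, 22 mm across, 33 g. Origin: its centre. Lies in one of the pockets of the drawer insert, its centre 50 mm above the bench. Between three and five balls are present.
- ball2: White ceramic grinding ball, 22 mm across, 33 g. Origin: its centre. Lies in one of the pockets of the drawer insert, its centre 50 mm above the bench. Between three and five balls are present.
- ball3: White ceramic grinding ball, 22 mm across, 33 g. Origin: its centre. Lies in one of the pockets of the drawer insert, its centre 50 mm above the bench. Between three and five balls are present.
- ball4: White ceramic grinding ball, 22 mm across, 33 g. Origin: its centre. Lies in one of the pockets of the drawer insert, its centre 50 mm above the bench. Between three and five balls are present.
- ball5: White ceramic grinding ball, 22 mm across, 33 g. Origin: its centre. Lies in one of the pockets of the drawer insert, its centre 50 mm above the bench. Between three and five balls are present.
- bottle_a: Loose bystander: small square bottle 42 x 42 mm and 72 mm tall, white contents, cork stopper, origin at the centre of its underside. Leave it alone.
- bottle_b: Loose bystander: small square bottle 42 x 42 mm and 72 mm tall, dark contents, cork stopper, origin at the centre of its underside. Leave it alone.
- big_jar: Loose bystander: round white jar with black cap, 84 mm across, 120 mm tall, origin at the centre of its underside. Leave it alone.
There are look-alikes about, which are no part of the job. What is shaped like the bowl but red is not meant. Leave any black look-alike of the stand alone.

How it is judged:
By the outcome, as a careful person would: the job done as asked, in the order asked, and still so for the second after the job is handed in, with the robot touching nothing.
Of ball1, ball2, ball3, ball4, ball5 only 3 to 5 are there at a start; the rules pass over those that are not, and their reading is None.
At some moment in a run one of bowl may be knocked a few centimetres aside while the robot is not near it.
It also fails if it takes over 200 s, if anything falls off the work surface, if the arm or the gripper's body presses on something with over 40 N, if the wrist force passes 120 N, or if a joint passes its speed limit or range.

### The arm

A 6-joint arm with a two-finger parallel gripper is mounted at the origin on the work surface. World frame = base frame: x ahead of the robot, y to its left, z up, the work surface at z = 0. Lengths are in m, angles in rad, forces in N, time in s.
With the tool pointing down it reaches from about 0.275 to 0.875 m from the base axis. Payload 12.5 kg.
Tool frame: the origin (TCP) lies at the very end of the fingers, on their centre line; the grasp point (between the pads) lies 19 mm behind it; x points along the fingers, y is the direction in which the jaws open and shut, and the axes are right-handed (so a half turn about x gives the same grasp; the last joint's range is limited). The gripper opens to 85 mm and grips with 20 to 120 N. Pads are 22 mm wide; open, the fingers measure 114 mm over their backs; the gripper's body (76 mm by 85 mm) begins 54 mm behind the grasp point. The pads swing forward as they close: fully open they stand 13 mm farther back than shut.
Start: joints at [1.11, 0.351, 1.652, -0, 1.139, -0.085], TCP at [0.202, 0.512, 0.231] pointing down, gripper open.
Joint ranges: [-2.75, 2.75], [-0.79, 2.1], [0.01, 2.65], [-1.57, 4.71], [0.07, 3.14], [-2.87, 2.87]. Speed limits (rad/s): [2.22, 2.22, 2.79, 3.14, 3.14, 3.14].

### API

Orientations are given as a 3x3 rotation matrix whose columns are the frame's x, y, z axes.
In Python, from bench import manip gives the robot as it stands. Calls block until the motion is done:
- manip.move_ptp(position, orientation): joint-space move of the TCP to a pose.
- manip.move_l(position, attitude=None, max_speed=0.15): straight line of the TCP; attitude=None keeps the orientation; max_speed is the mean speed in m/s.
- manip.move_j(angles): joint-space move.
- manip.set_gripper(opening, effort=None): opening from 0.0 (shut) to 1.0 (fully open); effort is the grip in N (None keeps the last); returns when the fingers have stopped.
- manip.dwell(seconds).
- manip.inverse_kinematics(position, orientation): joint angles nearest the present ones, or None.
- manip.grab_frame(name): name is "scene" or "top" or "wrist"; returns (picture, depth): 420x560x3 uint8, red, green, blue; 420x560 float32, m along the optical axis (not along the pixel's ray), 0 where there is no reading.
- manip.get_calibration(name): a dict with "camera_matrix" (3x3 intrinsics, pixels), "R" (3x3) and "t" (3): a world point X has camera coordinates R X + t. Camera axes: x right, y down, z forward; pixel columns grow to the right and rows downward; lengths in m; the calibration is good to about 2 mm. A picture is of the moment at which its call begins: read the wrist's pose just before it. get_calibration takes no time and is no camera call; for the wrist camera it gives the pose at the moment of the call.
A pose or a line that the arm cannot do raises manip.Unreachable and nothing moves.
- manip.sign_off(): hands the job in, once; it reports no verdict.
Trained networks look in the newest picture that a camera, given by its name, has taken for a name from the list of things; names that differ only in an ending like _2 or _b are one class to them, and where a whole thing is asked for, a point or a joint stands for the part that bears it (a point fixed in the world has none). Each returns a list of dicts, best first, with "confidence" (0 to 1); they miss things now and then, are a little off and sometimes report something else, mostly with a low value. They report only what shows in the picture. A call takes as long as a camera call. They do not tell look-alikes from the thing itself.
- manip.look_for(camera, name): "at" ([x, y, z] in m, in world coordinates, good to about 4 mm: the middle of the surface that is visible of it).
Readings, each from a call of its own:
- manip.current_time(): time.
- manip.current_qpos(): joint angles.
- manip.current_joint_vel(): joint speeds.
- manip.current_joint_torque(): joint torques, N m.
- manip.current_ee_pos(): TCP position.
- manip.current_tcp_rot(): TCP orientation.
- manip.current_force(): force on the tool from outside, world axes, zero at the start.
- manip.current_ft_torque(): the same for the moment, N m.
- manip.current_grip_width(): opening from 0.0 (shut) to 1.0 (fully open).
Only numpy, scipy, OpenCV 4.12 (cv2) and the standard library are available. Lean on these libraries where they do the work, as an engineer would, in place of code of your own. Each camera call takes 0.05 s, during which the arm holds its last target.

## Working session

There is one attempt and no reset: what is moved stays moved. The work goes in short steps, each a Python script; the robot and the scene stay as the last script left them, time stands still between calls to the robot, and variables do not carry over. Pictures are saved under pics/ and viewed, and the job is handed in when it is done.

```bash
ls; mkdir -p pics; cat > h.py <<'E'
import numpy as np, cv2
from bench import manip as m
def shot(cam,fn):
    K=m.get_calibration(cam); p,d=m.grab_frame(cam); cv2.imwrite('pics/'+fn,p[:,:,::-1]); return p,d,K
def world(K,d,u,v,z=None):
    z=d[v,u] if z is None else z
    c=np.linalg.inv(K['camera_matrix'])@np.array([u,v,1.])*z
    return np.array(K['R']).T@(c-np.array(K['t']))
def cloud(K,d):
    H,W=d.shape; u,v=np.meshgrid(np.arange(W),np.arange(H))
    P=np.stack([u,v,np.ones_like(u)],-1).reshape(-1,3)@np.linalg.inv(K['camera_matrix']).T*d.reshape(-1,1)
    return ((P-np.array(K['t']))@np.array(K['R'])).reshape(H,W,3)
E
python3 - <<'E'
from h import *
for c in ['scene','top','wrist']:
    p,d,K=shot(c,c+'0.png'); np.savez('/tmp/'+c+'0.npz',p=p,d=d,**{k:np.array(v) for k,v in K.items()})
    for n in ['chest','chest_drawer0_handle','balance','bowl','bowl_grip','stand','funnel_mouth','bottle_a','big_jar']:
        print(c,n,[(np.round(r['at'],3).tolist(),round(r['confidence'],2)) for r in m.look_for(c,n)])
print(m.current_time())
E
```

```text
pics
scene chest [([0.733, -0.283, 0.1], 0.81), ([0.48, 0.391, 0.08], 0.74)]
scene chest_drawer0_handle [([0.595, -0.285, 0.085], 0.91)]
scene balance [([0.586, 0.044, 0.064], 0.67)]
scene bowl [([0.539, 0.074, 0.087], 0.96), ([0.267, -0.227, 0.029], 0.89), ([0.481, 0.391, 0.079], 0.28)]
scene bowl_grip [([0.538, 0.074, 0.086], 0.95), ([0.27, -0.226, 0.023], 0.7)]
scene stand [([0.479, 0.39, 0.079], 0.77), ([0.19, 0.312, 0.07], 0.73)]
scene funnel_mouth [([0.192, 0.311, 0.066], 0.74), ([0.481, 0.387, 0.078], 0.73), ([0.776, 0.106, 0.055], 0.21)]
scene bottle_a [([0.776, 0.109, 0.055], 0.69), ([0.537, 0.074, 0.084], 0.64), ([0.591, 0.043, 0.063], 0.34)]
scene big_jar [([0.721, 0.268, 0.093], 0.62)]
top chest [([0.698, -0.277, 0.1], 0.61)]
top chest_drawer0_handle [([0.596, -0.278, 0.072], 0.9), ([0.559, 0.068, 0.089], 0.71)]
top balance [([0.496, 0.073, 0.065], 0.92)]
top bowl [([0.286, -0.238, 0.027], 0.83), ([0.557, 0.068, 0.084], 0.69)]
top bowl_grip [([0.283, -0.235, 0.026], 0.98), ([0.553, 0.07, 0.082], 0.61), ([0.695, -0.276, 0.098], 0.41)]
top stand [([0.181, 0.306, 0.121], 0.9), ([0.473, 0.386, 0.119], 0.64)]
top funnel_mouth [([0.472, 0.388, 0.119], 0.81), ([0.557, 0.069, 0.082], 0.25)]
top bottle_a [([0.761, 0.117, 0.048], 0.78), ([0.743, 0.007, 0.047], 0.65)]
top big_jar [([0.476, 0.381, 0.123], 0.46)]
wrist chest []
wrist chest_drawer0_handle []
wrist balance [([0.418, 0.148, 0.014], 0.66)]
wrist bowl []
wrist bowl_grip []
wrist stand [([0.177, 0.328, 0.089], 0.75), ([0.424, 0.459, 0.007], 0.65), ([0.419, 0.15, 0.017], 0.64)]
wrist funnel_mouth [([0.422, 0.457, 0.006], 0.98), ([0.178, 0.323, 0.09], 0.69)]
wrist bottle_a []
wrist big_jar []
1.5
```

View pics/scene0.png

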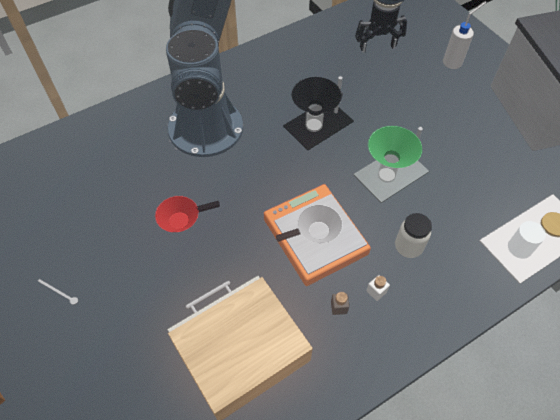

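View pics/top0.png

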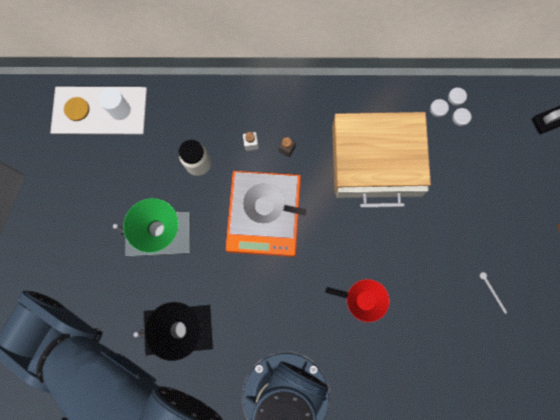

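Candidates for the bowl: steel one on the balance, scene (318,225) / top (265,204), and the red one at scene (177,214) / top (368,300), so I choose the steel one. Candidates for the stand: green funnel at scene (395,150) / top (150,226), and the black one at scene (316,100), so I choose the green one. The chest is at scene (240,345). Next I measure them from depth, with a close crop.

```bash
cat > meas.py <<'E'
from h import *
def load(c):
    z=np.load(f'/tmp/{c}0.npz'); return z['p'],z['d'],dict(camera_matrix=z['camera_matrix'],R=z['R'],t=z['t'])
def circ(X):
    A=np.c_[2*X,np.ones(len(X))]; s=np.linalg.lstsq(A,(X**2).sum(1),rcond=None)[0]
    return s[:2],np.sqrt(s[2]+s[0]**2+s[1]**2)
def rimfit(X,z0,c0,r):
    X=X[np.abs(X[:,2]-z0)<.004]; X=X[np.abs(np.hypot(*(X[:,:2]-c0).T)-r)<.03]
    for _ in range(4):
        c,rr=circ(X[:,:2]); e=np.abs(np.hypot(*(X[:,:2]-c).T)-rr); X=X[e<max(.004,2*e.std())]
    return c,rr,len(X)
E
python3 - <<'E'
from meas import *
for c in ['scene','top']:
    p,d,K=load(c); C=cloud(K,d); P=p.astype(int); ok=d>0
    hsv=cv2.cvtColor(p,cv2.COLOR_RGB2HSV)
    g=(hsv[...,0]>45)&(hsv[...,0]<85)&(hsv[...,1]>120)&ok&(C[...,1]>.25)
    X=C[g]; print(c,'green',len(X),X[:,2].max(), 'rim',rimfit(X,.149,X[:,:2].mean(0),.075))
    w=(np.abs(C[...,0]-.73)<.25)&(np.abs(C[...,1]+.28)<.2)&ok
    X=C[w&(np.abs(C[...,2]-.1)<.005)]
    r=cv2.minAreaRect(X[:,:2].astype(np.float32)); print(' chest top',r)
    X=C[w&(C[...,2]>.045)&(C[...,2]<.075)&(C[...,0]<.6)]; 
    if len(X)>5: print(' handle',len(X),X.mean(0),cv2.minAreaRect(X[:,:2].astype(np.float32)))
    b=(np.abs(C[...,0]-.55)<.15)&(np.abs(C[...,1]-.06)<.15)&ok
    X=C[b&(C[...,2]>.066)&(C[...,2]<.115)]
    print(' bowl z',X[:,2].max(),'rim',rimfit(X,.101,np.array([.55,.07]),.061))
    dk=b&(p.max(2)<60)&(C[...,2]>.085)&(C[...,2]<.115)
    X=C[dk]; print(' handle dark',len(X),X.mean(0) if len(X) else 0, cv2.minAreaRect(X[:,:2].astype(np.float32)) if len(X) else 0)
    X=C[b&(np.abs(C[...,2]-.062)<.003)]; print(' pan',cv2.minAreaRect(X[:,:2].astype(np.float32)))
    o=b&(hsv[...,0]<16)&(hsv[...,1]>150); X=C[o]; print(' orange',cv2.minAreaRect(X[:,:2].astype(np.float32)))
    for nm,x,y in [('jar',.72,.27),('ba',.77,.11),('bb',.74,0.0)]:
        X=C[(np.hypot(C[...,0]-x,C[...,1]-y)<.07)&ok&(C[...,2]>.02)]; print(' ',nm,len(X),X.mean(0) if len(X) else 0,X.max(0))
p,_,_=load('top'); q=cv2.resize(p[90:320,90:440],None,fx=2.2,fy=2.2,interpolation=cv2.INTER_CUBIC); cv2.imwrite('pics/crop0.png',q[:,:,::-1])
E
```

```text
scene green 498 0.15577161374253326 rim (array([0.47435046, 0.3833904 ]), np.float64(0.07133946079012371), 59)
 chest top ((0.7221484184265137, -0.27604782581329346), (0.22797419130802155, 0.27079522609710693), 1.4805738925933838)
 handle 254 [ 0.56406233 -0.28111216  0.06637724] ((0.5696015357971191, -0.2800755202770233), (0.031214846298098564, 0.12892146408557892), 0.8947055339813232)
 bowl z 0.10855825358087665 rim (array([0.55372225, 0.06908824]), np.float64(0.059672529315980695), 155)
 handle dark 0 0 0
 pan ((0.5590494871139526, 0.07202506810426712), (0.19181670248508453, 0.19182324409484863), 87.11820220947266)
 orange ((0.42993611097335815, 0.06321445852518082), (0.07645057886838913, 0.20623762905597687), 14.863505363464355)
  jar 1132 [0.71351399 0.27318966 0.09330753] [0.74733425 0.32380132 0.13014396]
  ba 313 [0.77391261 0.11294135 0.05325616] [0.79304774 0.14198349 0.07816171]
  bb 318 [7.57365114e-01 6.15021168e-04 5.43867164e-02] [0.77930107 0.03162374 0.07762506]
top green 2159 0.5032681320457645 rim (array([0.47742158, 0.38340373]), np.float64(0.07256732975595333), 3
[... 312 characters left out ...]
 (array([0.55420851, 0.0716466 ]), np.float64(0.058411586023325225), 198)
 handle dark 52 [ 0.53598412 -0.01034833  0.10340405] ((0.5328542590141296, -0.01816307194530964), (0.05628432333469391, 0.013048099353909492), 72.13819885253906)
 pan ((0.5418441891670227, 0.07485964149236679), (0.19027817249298096, 0.22472690045833588), 87.02657318115234)
 orange ((0.5385112166404724, 0.07459837198257446), (0.21035343408584595, 0.2510264813899994), 86.73356628417969)
  jar 823 [0.69365409 0.28180988 0.10056398] [0.74345577 0.32767356 0.12951692]
  ba 218 [0.7627151  0.11913423 0.05591011] [0.79193574 0.1418237  0.08126931]
  bb 222 [0.7459096  0.0072154  0.05536939] [0.77732619 0.03278983 0.08103581]
```

View pics/crop0.png

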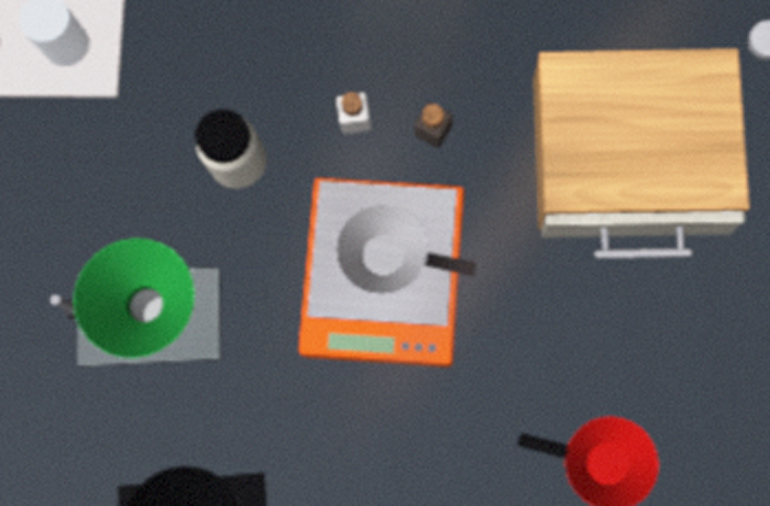

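The crop confirms the choice: steel bowl at crop (382,250) with its black handle toward (450,264), red bowl at (610,460), and the green funnel with grey plate at (135,297). Next I check the whole plan with IK and take a close look at the drawer handle.

```bash
cat >> h.py <<'E'
def unit(v): v=np.array(v,float); return v/np.linalg.norm(v)
def Rt(x,y):  # tool x (pointing), y (jaw)
    x=unit(x); y=np.array(y,float); y=unit(y-x*(x@y)); return np.c_[x,y,np.cross(x,y)]
def down(a): # jaw axis azimuth a
    return Rt([0,0,-1],[np.cos(a),np.sin(a),0])
E
python3 - <<'E'
from h import *
K=m.get_calibration('wrist'); R=np.array(m.current_tcp_rot()); p=np.array(m.current_ee_pos())
cam=-np.array(K['R']).T@np.array(K['t']); print('cam in tool',R.T@(cam-p),'axes',(R.T@np.array(K['R']).T).round(2).tolist())
yaw=np.radians(1.47)
for nm,a in [('drawer',yaw),('drawer+pi',yaw+np.pi)]:
    for x in [.57,.40]:
        q=m.inverse_kinematics([x,-.28,.043],down(a)); print(nm,x,None if q is None else np.round(q,2))
# pour
f=np.array([.477,.383])
from scipy.spatial.transform import Rotation as Ro
for az in [0,15,25,38.8,55]:
    a=np.radians(az); rad=np.array([np.cos(a),np.sin(a),0]); tan=np.array([np.sin(a),-np.cos(a),0])
    for s in (1,-1):
        out=[]
        for th in np.radians([0,30,60,90,105,120]):
            x=np.array([0,0,-1])*np.cos(th)+rad*np.sin(th); y=s*np.cross(x,tan)
            g=np.r_[f,.24]+tan*.102
            q=m.inverse_kinematics(g+x*.019,Rt(x,y)); out.append('-' if q is None else np.round(q,1).tolist())
        print(az,s,out)
E
```

```text
cam in tool [-0.1431606  -0.00076233 -0.07013745] axes [[0.0, -0.28, 0.96], [1.0, 0.0, -0.0], [-0.0, 0.96, 0.28]]
drawer 0.57 [-0.53  0.73  1.54 -0.    0.87 -0.56]
drawer 0.4 [-0.71  0.54  1.94 -0.    0.66 -0.73]
drawer+pi 0.57 [-0.53  0.73  1.54 -0.    0.87  2.59]
drawer+pi 0.4 [-0.71  0.54  1.94 -0.    0.66  2.41]
0 1 [[0.4, 0.4, 1.7, -0.0, 1.1, -2.7], [0.6, 0.2, 1.9, -0.5, 0.6, -2.2], [0.7, 0.3, 2.2, 4.4, 0.6, -0.8], [0.8, 0.6, 2.3, 3.9, 1.3, -0.2], [0.7, 0.8, 2.2, 3.9, 1.7, -0.1], [0.7, 0.9, 2.1, 3.8, 2.0, -0.1]]
0 -1 [[0.4, 0.4, 1.7, -0.0, 1.1, 0.4], [0.6, 0.2, 1.9, -0.5, 0.6, 0.9], [0.7, 0.3, 2.2, 4.4, 0.6, 2.4], '-', '-', '-']
15 1 ['-', [0.5, 0.2, 1.9, -0.2, 0.5, -2.7], [0.5, 0.3, 2.2, 3.7, 0.4, -0.4], [0.6, 0.6, 2.3, 3.4, 1.3, -0.1], [0.6, 0.7, 2.3, 3.4, 1.7, -0.0], [0.5, 0.9, 2.2, 3.4, 2.0, -0.0]]
15 -1 [[0.4, 0.4, 1.6, -0.0, 1.1, 0.2], [0.5, 0.2, 1.9, -0.2, 0.5, 0.4], [0.5, 0.3, 2.2, 3.7, 0.4, 2.7], '-', '-', '-']
25 1 ['-', '-', [0.4, 0.3, 2.2, 3.1, 0.4, 0.0], [0.4, 0.6, 2.3, 3.1, 1.3, 0.0], [0.4, 0.7, 2.2, 3.1, 1.7, 0.0], [0.4, 0.9, 2.1, 3.1, 2.0, 0.0]]
25 -1 [[0.4, 0.4, 1.5, -0.0, 1.2, -0.0], [0.4, 0.3, 1.9, 0.0, 0.5, -0.0], '-', '-', '-', '-']
38.8 1 ['-', [0.4, 0.3, 1.8, 0.3, 0.5, 2.6], [0.3, 0.3, 2.1, 2.3, 0.4, 0.6], [0.3, 0.6, 2.2, 2.7, 1.3, 0.1], [0.3, 0.8, 2.2, 2.8, 1.6, 0.1], [0.3, 0.9, 2.1, 2.8, 2.0, 0.1]]
38.8 -1 [[0.4, 0.5, 1.5, 0.0, 1.2, -0.2], [0.4, 0.3, 1.8, 0.3, 0.5, -0.5], [0.3, 0.3, 2.1, 2.3, 0.4, -2.6], '-', '-', '-']
55 1 [[0.5, 0.5, 1.4, -0.0, 1.2, 2.6], [0.3, 0.4, 1.7, 0.5, 0.7, 2.2], [0.2, 0.4, 2.0, 1.8, 0.6, 0.9], [0.2, 0.6, 2.1, 2.3, 1.3, 0.3], [0.2, 0.8, 2.0, 2.4, 1.6, 0.2], [0.2, 0.9, 2.0, 2.5, 1.9, 0.2]]
55 -1 [[0.5, 0.5, 1.4, -0.0, 1.2, -0.5], [0.3, 0.4, 1.7, 0.5, 0.7, -1.0], [0.2, 0.4, 2.0, 1.8, 0.6, -2.2], [0.2, 0.6, 2.1, 2.3, 1.3, -2.8], '-', '-']
```

```bash
python3 - <<'E'
from h import *
f=np.array([.477,.383])
for az in [55,70,85]:
  for sg in (1,-1):
    a=np.radians(az); rad=np.array([np.cos(a),np.sin(a),0]); tan=np.array([np.sin(a),-np.cos(a),0])
    for s in (1,-1):
        print(az,sg,s)
        for th in sg*np.radians([0,15,30,45,60,75,90,105,115]):
            x=np.array([0,0,-1])*np.cos(th)+rad*np.sin(th); y=s*np.cross(x,tan)
            g=np.r_[f,.24]+tan*.102
            q=m.inverse_kinematics(g+x*.019,Rt(x,y)); print('   ',None if q is None else np.round(q,2).tolist())
# grasp on pan
by=np.radians(-12)
for s in (0,np.pi):
    q=m.inverse_kinematics([.533,-.03,.077],down(by+s)); print(q)
E
```

```text
55 1 1
    [0.45, 0.54, 1.39, -0.0, 1.21, 2.63]
    [0.4, 0.44, 1.56, 0.17, 0.92, 2.49]
    [0.34, 0.38, 1.73, 0.49, 0.66, 2.19]
    [0.28, 0.36, 1.87, 1.11, 0.52, 1.57]
    [0.23, 0.4, 1.98, 1.78, 0.63, 0.89]
    [0.19, 0.49, 2.06, 2.14, 0.92, 0.51]
    [0.18, 0.63, 2.08, 2.31, 1.26, 0.32]
    [0.19, 0.78, 2.04, 2.41, 1.6, 0.22]
    [0.21, 0.88, 1.99, 2.46, 1.8, 0.19]
55 1 -1
    [0.45, 0.54, 1.39, -0.0, 1.21, -0.51]
    [0.4, 0.44, 1.56, 0.17, 0.92, -0.65]
    [0.34, 0.38, 1.73, 0.49, 0.66, -0.96]
    [0.28, 0.36, 1.87, 1.11, 0.52, -1.57]
    [0.23, 0.4, 1.98, 1.78, 0.63, -2.25]
    [0.19, 0.49, 2.06, 2.14, 0.92, -2.63]
    [0.18, 0.63, 2.08, 2.31, 1.26, -2.82]
    None
    None
55 -1 1
    [0.45, 0.54, 1.39, -0.0, 1.21, 2.63]
    [0.5, 0.66, 1.21, -0.12, 1.51, 2.7]
    [0.53, 0.79, 1.03, -0.21, 1.8, 2.72]
    [0.56, 0.93, 0.87, -0.32, 2.07, 2.69]
    [0.58, 1.06, 0.73, -0.46, 2.31, 2.62]
    [0.59, 1.18, 0.62, -0.66, 2.53, 2.48]
    [0.59, 1.28, 0.58, -0.95, 2.68, 2.24]
    [0.59, 1.34, 0.6, -1.34, 2.77, 1.92]
    [0.58, 1.36, 0.66, 4.66, 2.8, 1.68]
55 -1 -1
    [0.45, 0.54, 1.39,
[... 2789 characters left out ...]
 2.32]
    [0.72, 1.04, 0.77, -0.76, 2.08, 2.26]
    [0.74, 1.14, 0.7, -0.98, 2.23, 2.17]
    [0.75, 1.23, 0.67, -1.23, 2.35, 2.04]
    [0.74, 1.3, 0.68, -1.5, 2.43, 1.9]
    [0.73, 1.33, 0.72, 4.6, 2.47, 1.8]
85 -1 -1
    [0.51, 0.62, 1.26, -0.0, 1.27, -0.98]
    [0.58, 0.71, 1.13, -0.21, 1.48, -0.87]
    [0.64, 0.81, 1.0, -0.39, 1.69, -0.82]
    [0.69, 0.92, 0.87, -0.56, 1.9, -0.83]
    [0.72, 1.04, 0.77, -0.76, 2.08, -0.88]
    [0.74, 1.14, 0.7, -0.98, 2.23, -0.97]
    [0.75, 1.23, 0.67, -1.23, 2.35, -1.1]
    [0.74, 1.3, 0.68, -1.5, 2.43, -1.24]
    [0.73, 1.33, 0.72, 4.6, 2.47, -1.34]
[-1.43440538e-01  5.34690227e-01  1.81347742e+00 -4.44089210e-16
  7.93425007e-01  6.59989724e-02]
None
```

```bash
python3 - <<'E'
from h import *
yaw=np.radians(1.47)
m.set_gripper(0.29,40)
q=np.array(m.current_qpos())
m.move_ptp([.45,.0,.30],down(yaw))
m.move_ptp([.55,-.275,.22],down(yaw))
p,d,K=shot('wrist','wr1.png'); C=cloud(K,d)
print(m.look_for('wrist','chest_drawer0_handle'))
w=(d>0)&(C[...,2]>.05)&(C[...,2]<.078)&(C[...,0]<.585)&(C[...,1]<-.1)
X=C[w]; print(len(X),X.mean(0),X.min(0),X.max(0)); print(cv2.minAreaRect(X[:,:2].astype(np.float32)))
s=X[(np.abs(X[:,1]+.28)<.03)&(X[:,2]>.062)]; print('bar mid',len(s),s.mean(0),s.min(0),s.max(0), np.polyfit(s[:,1],s[:,0],1))
t=C[(d>0)&(np.abs(C[...,2]-.089)<.003)&(np.abs(C[...,1]+.28)<.05)]; print('front top',t.min(0) if len(t) else 0,t.max(0) if len(t) else 0)
print(m.current_time(),m.current_force())
E
```

```text
[{'at': [0.5941, -0.2394, 0.0851], 'confidence': 0.88}]
1828 [ 0.5612456  -0.2754592   0.06668874] [ 0.55164973 -0.34661284  0.06164963] [ 0.58497688 -0.21752922  0.07018843]
((0.5699859261512756, -0.2817613482475281), (0.03315861523151398, 0.12915872037410736), 1.6624720096588135)
bar mid 693 [ 0.55830909 -0.27892289  0.06697932] [ 0.55253067 -0.30996389  0.06266311] [ 0.56417676 -0.25015756  0.06987561] [-0.02456295  0.55145792]
front top [ 0.59225878 -0.3298666   0.08601502] [ 0.61000967 -0.23000996  0.09194256]
5.425 [0.78837248 0.29906216 0.34977673]
```

View pics/wr1.png

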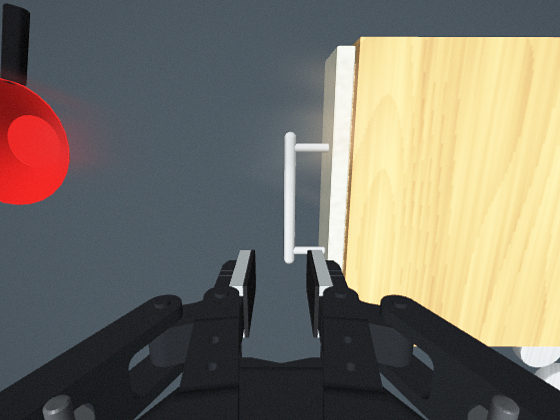

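The wrist picture shows the bar from (290,140) to (290,260), parallel to the white drawer front. It measures x≈0.558, mid y≈-0.281, with the front face at 0.593. I grip it and pull.

```bash
python3 - <<'E'
from h import *
yaw=np.radians(1.45); u=np.array([np.cos(yaw),np.sin(yaw),0])
b=np.array([.5565,-.281,.0])
m.move_ptp(b+[0,0,.14],down(yaw))
m.move_l(b+[0,0,.046],max_speed=.08)
print('down',m.current_force(),m.current_grip_width())
m.set_gripper(0.0,40); print('grip',m.current_grip_width(),m.current_force())
p0=np.array(m.current_ee_pos())
m.move_l(p0-u*.169,max_speed=.1)
print(m.current_ee_pos(),m.current_force(),m.current_grip_width())
p,d,K=shot('top','top2.png'); print(m.look_for('top','ball1'),m.current_time())
E
```

```text
down [0.25262437 0.58107325 0.63786403] 0.2877055570707597
grip 0.113737014149582 [-0.03691034 -0.250851    4.74411343]
[ 0.39270601 -0.28553302  0.04682794] [ 38.77184988  14.33828537 -17.81695451] 0.11229978436652362
[{'at': [0.5011, -0.2364, 0.0592], 'confidence': 0.45}, {'at': [0.5007, -0.3638, 0.0562], 'confidence': 0.39}] 9.375
```

View pics/top2.png

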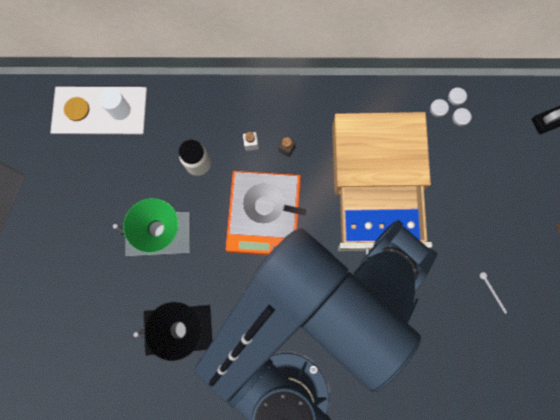

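The drawer is open: blue insert at (382,224), with white dots at about (368,226), (394,226) and (411,226). I release and look closely.

```bash
python3 - <<'E'
from h import *
yaw=np.radians(1.45); u=np.array([np.cos(yaw),np.sin(yaw),0])
p0=np.array(m.current_ee_pos()); m.move_l(p0+u*.0025,max_speed=.05)
m.set_gripper(0.3); print(m.current_force())
p0=np.array(m.current_ee_pos()); m.move_l([p0[0],p0[1],.14],max_speed=.15)
m.move_ptp([.49,-.33,.25],down(yaw))
p,d,K=shot('wrist','wr3.png'); C=cloud(K,d)
for r in m.look_for('wrist','ball1'): print(r)
np.savez('/tmp/wr3.npz',p=p,d=d,**K)
t=C[(d>0)&(C[...,2]>.046)&(C[...,2]<.08)&(np.abs(C[...,0]-.5)<.025)&(np.abs(C[...,1]+.28)<.11)]
hsv=cv2.cvtColor(p,cv2.COLOR_RGB2HSV)
w=((hsv[...,1]<70)&(hsv[...,2]>130)&(d>0)&(C[...,2]>.042)&(C[...,2]<.066)&(np.abs(C[...,0]-.5)<.03)&(np.abs(C[...,1]+.28)<.115)).astype(np.uint8)
n,l,s,c=cv2.connectedComponentsWithStats(w)
for i in range(1,n):
    if s[i,4]>30: X=C[l==i]; print(c[i].round(),s[i,4],X.mean(0).round(4),X.max(0).round(4),X.min(0).round(4))
E
```

```text
[0.04297347 0.40247699 0.48518376]
{'at': [0.5037, -0.324, 0.053], 'confidence': 0.79}
{'at': [0.4954, -0.238, 0.0609], 'confidence': 0.64}
{'at': [0.5067, -0.3591, 0.0584], 'confidence': 0.51}
[295.  98.] 374 [ 0.5    -0.242   0.0579] [ 0.5101 -0.232   0.0629] [ 0.49   -0.2519  0.0519]
[294. 181.] 315 [ 0.5022 -0.3244  0.0579] [ 0.5129 -0.3153  0.0628] [ 0.4926 -0.3355  0.0513]
[294. 219.] 293 [ 0.5032 -0.3655  0.0577] [ 0.5138 -0.3568  0.0621] [ 0.4928 -0.3777  0.049 ]
```

View pics/wr3.png

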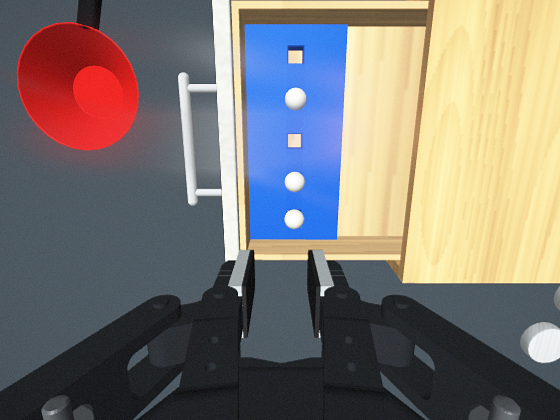

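Three balls, at (295,98), (294,181) and (294,219). The pockets at (295,55) and (294,140) are empty. I transfer the balls, re-locating the bowl each time.

```bash
cat >> meas.py <<'E'
def bowl(verbose=True, cams=('scene','top')):
    res=[]
    for c in cams:
        K=m.get_calibration(c); p,d=m.grab_frame(c); C=cloud(K,d); ok=d>0
        X=C[ok&(np.abs(C[...,0]-.554)<.2)&(np.abs(C[...,1]-.07)<.2)&(C[...,2]>.088)&(C[...,2]<.112)]
        # seed: rim candidates by RANSAC on circle r=.06
        Y=X[np.abs(X[:,2]-.101)<.005]; rng=np.random.default_rng(0); best=(0,None)
        for _ in range(400):
            s=Y[rng.choice(len(Y),3,replace=False),:2]
            try: cc,r=circ(s)
            except Exception: continue
            if abs(r-.06)>.004: continue
            n=(np.abs(np.hypot(*(Y[:,:2]-cc).T)-.0605)<.003).sum()
            if n>best[0]: best=(n,cc)
        if best[1] is None: continue
        cc,r,n=rimfit(X,.101,best[1],.0605) if False else (lambda Z:(*circ(Z[:,:2]),len(Z)))(Y[np.abs(np.hypot(*(Y[:,:2]-best[1]).T)-.0605)<.004])
        h=X[(np.hypot(*(X[:,:2]-cc).T)>.069)&(np.hypot(*(X[:,:2]-cc).T)<.13)]
        hd=None
        if len(h)>8:
            v=h[:,:2].mean(0)-cc; hd=np.degrees(np.arctan2(v[1],v[0]))
        res.append((c,cc,r,n,hd,len(h)))
        if verbose: print('  bowl',c,cc.round(4),round(float(r),4),n,'handle az',hd,len(h))
    return res
E
python3 - <<'E'
from meas import *
yaw=np.radians(1.45)
bowl()
p=np.array([.5005,-.2425])
m.set_gripper(.45,20)
m.move_ptp([*p,.12],down(yaw))
m.move_l([*p,.043],max_speed=.1); print('f',m.current_force())
m.set_gripper(0.0,25); print('w',m.current_grip_width(),m.current_force())
m.move_l([*p,.16],max_speed=.2); print('w',m.current_grip_width(),m.current_force())
shot('wrist','wr4.png'); r=bowl()
print(m.current_time())
E
```

```text
bowl scene [0.5535 0.0706] 0.0595 206 handle az -100.21573342190352 147
  bowl top [0.5534 0.0714] 0.0592 190 handle az -101.71986397443939 124
f [0.41334631 0.37852738 0.20027337]
w 0.2312059223493573 [ 1.28279686e+00 -1.18859405e-03  1.99724720e+00]
w 0.2359919453273304 [ 0.06430708 -0.22054935 -0.85250763]
  bowl scene [0.5536 0.0707] 0.0595 197 handle az -100.39651420806628 146
  bowl top [0.5541 0.0706] 0.0594 184 handle az -102.26435411050251 123
14.6583
```

View pics/wr4.png

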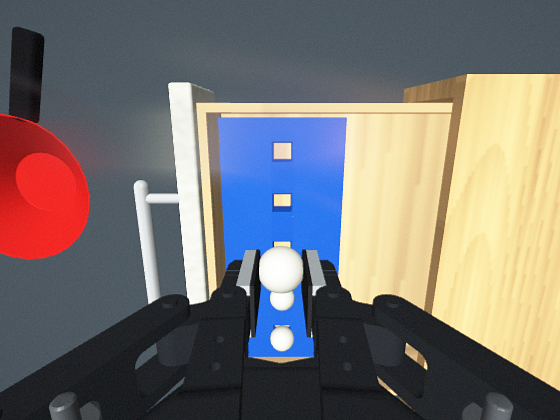

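The ball is held between the pads at (282,270). I carry it to the bowl.

```bash
cat > drop.py <<'E'
from meas import *
yaw=np.radians(1.45)
def drop(z=.092):
    r=bowl(); c=np.mean([a[1] for a in r],0)
    m.move_ptp([c[0],c[1],.17],down(yaw))
    m.move_l([c[0],c[1],z],max_speed=.12); print('f',m.current_force(),'w',m.current_grip_width())
    m.set_gripper(.38,20); m.dwell(.3)
    m.move_l([c[0],c[1],.17],max_speed=.2)
def pick(p):
    m.set_gripper(.45,20)
    m.move_ptp([*p,.13],down(yaw))
    m.move_l([*p,.043],max_speed=.1); print('f',m.current_force())
    m.set_gripper(0.0,25); print('w',m.current_grip_width(),m.current_force())
    m.move_l([*p,.16],max_speed=.2); print('w',m.current_grip_width(),m.current_force())
E
python3 - <<'E'
from drop import *
print(m.current_time(),m.current_grip_width(),m.current_ee_pos())
drop(.085)
p2=[.5025,-.3255]
pick(p2)
shot('wrist','wr5.png'); shot('top','top5.png'); shot('scene','sc5.png')
print(m.current_time())
im=np.hstack([cv2.imread('pics/wr5.png')[150:420,130:430],cv2.imread('pics/sc5.png')[100:370,170:470]]); cv2.imwrite('pics/c5.png',cv2.resize(im,None,fx=1.3,fy=1.3))
E
```

```text
14.6583 0.23561891243283747 [ 0.49989706 -0.24215292  0.15857485]
  bowl scene [0.5536 0.0707] 0.0594 203 handle az -100.4945567449702 147
  bowl top [0.5533 0.071 ] 0.0593 203 handle az -101.67007728827892 125
f [ 0.37154527  0.86111428 -0.99261888] w 0.2329107286762755
f [-0.29507133 -0.45971327 -0.01400368]
w 0.2321994023244476 [ 0.27405061 -0.96657187  2.16812048]
w 0.23275706902211155 [-0.48882089 -0.00569831  0.39384909]
21.9083
```

View pics/c5.png

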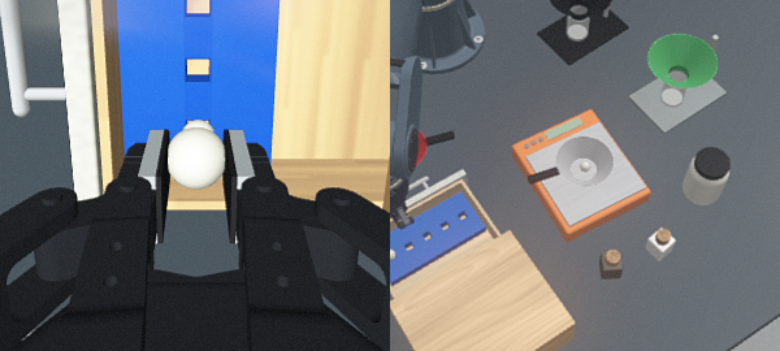

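Ball 1 is in the bowl at (585,166), and ball 2 is held at (197,157). Next come the second drop and the third ball.

```bash
python3 - <<'E'
from drop import *
drop(.091)
pick([.5035,-.367])
drop(.091)
m.set_gripper(.5,60)
m.move_ptp([.45,-.1,.25],down(np.radians(-12)))
p,d,K=shot('scene','sc6.png'); p2,_,_=shot('wrist','wr6.png'); r=bowl()
for q in m.look_for('scene','ball1'): print(q)
print(m.current_time())
im=np.hstack([cv2.resize(p[150:330,190:430],None,fx=1.7,fy=1.7),cv2.resize(p2,(408,306))]); cv2.imwrite('pics/c6.png',cv2.resize(im,(800,300))[:,:,::-1])
E
```

```text
bowl scene [0.5527 0.0707] 0.0593 204 handle az -99.80643353342334 143
  bowl top [0.5538 0.0724] 0.0591 193 handle az -101.96682621498344 125
f [ 0.13344857 -0.31150196  4.68978596] w 0.22758980798087486
f [1.192189   0.87320744 0.2085491 ]
w 0.23421643296322353 [0.74957527 0.16186147 2.65190692]
w 0.2314928899824665 [-0.64074025  0.11978528 -0.46169294]
  bowl scene [0.5539 0.0708] 0.0593 195 handle az -100.50258325103462 149
  bowl top [0.5541 0.0713] 0.0592 194 handle az -102.15137000870067 125
f [-0.61768575 -0.54259327  1.71136095] w 0.2300507021272407
  bowl scene [0.5537 0.0711] 0.0594 194 handle az -100.31311913638032 148
  bowl top [0.5536 0.0715] 0.0592 185 handle az -101.9545410063869 78
{'at': [0.5627, 0.0722, 0.0821], 'confidence': 0.44}
{'at': [0.5509, 0.0459, 0.0828], 'confidence': 0.39}
34.3667
```

View pics/c6.png

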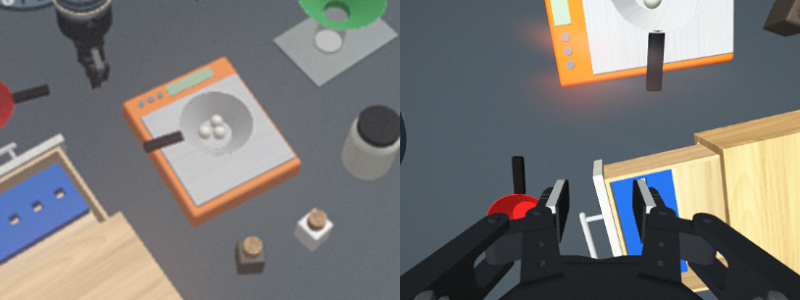

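All three balls are in the bowl, at (205,131), (217,118) and (220,131). I grip the handle and lift.

```bash
cat > pour.py <<'E'
from meas import *
E
python3 - <<'E'
from meas import *
m.dwell(.7)
r=bowl(); c=np.mean([a[1] for a in r],0); a=np.radians(np.mean([x[4] for x in r]))
g=c+.102*np.array([np.cos(a),np.sin(a)]); R=down(a+np.pi/2)
m.move_ptp([*g,.15],R); m.move_l([*g,.078],max_speed=.1); print(g,m.current_force())
m.set_gripper(0,90); print(m.current_grip_width(),m.current_force())
m.move_l([*g,.10],max_speed=.05); print(m.current_force(),m.current_ft_torque(),m.current_grip_width())
p,d,K=shot('scene','sc7.png'); p2,_,_=shot('wrist','wr7.png')
im=np.hstack([cv2.resize(p[150:330,190:430],None,fx=1.7,fy=1.7),cv2.resize(p2,(408,306))]); cv2.imwrite('pics/c7.png',cv2.resize(im,(800,300))[:,:,::-1])
np.save('/tmp/grasp.npy',np.r_[c,a,g]); print(c,np.degrees(a),m.current_time())
E
```

```text
bowl scene [0.5545 0.0715] 0.0595 187 handle az -100.9504347327638 149
  bowl top [0.5535 0.0718] 0.0594 186 handle az -101.83839967980823 81
[ 0.53388623 -0.02835093] [-0.14275015 -0.82844015 -0.02328713]
0.19027712245148173 [-2.2865326  -0.85404567  2.6129467 ]
[-0.13984248 -0.64008719 -3.21222182] [-0.36502024  0.04538079  0.02503318] 0.19158086862786258
[0.55403754 0.07163869] -101.39441720628602 37.725
```

View pics/c7.png

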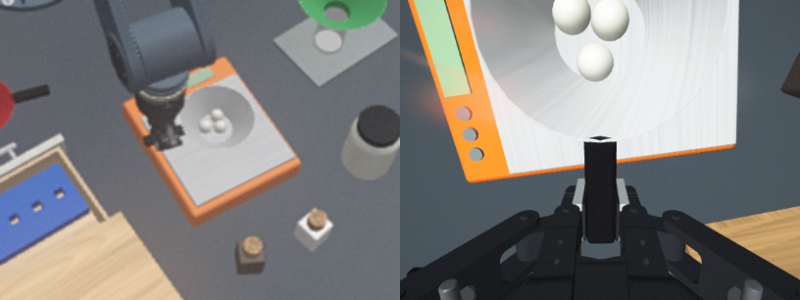

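Lifted cleanly with all three balls in it (wrist picture at about (570,15), (610,18) and (596,62)). I carry the bowl over to the funnel.

```bash
cat > pour.py <<'E'
from meas import *
az=np.radians(76); rad=np.array([np.cos(az),np.sin(az),0]); tan=np.array([np.sin(az),-np.cos(az),0])
f=np.array([.477,.3835]); SH=.03; HZ=.228
def pose(thd,hz=HZ):
    th=np.radians(thd); x=np.array([0,0,-1])*np.cos(th)+rad*np.sin(th); y=-np.cross(x,tan)
    g=np.r_[f,hz]+tan*.102+rad*SH
    return g+x*.019,Rt(x,y)
E
python3 - <<'E'
from pour import *
p0=np.array(m.current_ee_pos()); R0=np.array(m.current_tcp_rot())
m.move_l([p0[0],p0[1],.215],max_speed=.1)
pT,RT=pose(0)
ok=[m.inverse_kinematics(*pose(t)) for t in range(0,108,8)]
print(any(q is None for q in ok)); print(np.round([q for q in ok if q is not None],2))
from scipy.spatial.transform import Rotation as Ro, Slerp
S=Slerp([0,1],Ro.from_matrix([R0,RT])); ps=np.array([p0[0],p0[1],.215])
for s in [.33,.67,1]: m.move_l(ps+(pT-ps)*s,S(s).as_matrix(),max_speed=.12)
print(m.current_grip_width(),m.current_force(),m.current_time())
p,d,K=shot('scene','sc8.png'); p2,_,_=shot('wrist','wr8.png')
im=np.hstack([cv2.resize(p[60:270,240:520],(400,300)),cv2.resize(p2,(400,300))]); cv2.imwrite('pics/c8.png',im[:,:,::-1])
E
```

```text
False
[[ 0.52  0.65  1.23 -0.    1.26 -0.81]
 [ 0.48  0.6   1.32  0.12  1.13 -0.89]
 [ 0.45  0.57  1.4   0.25  1.01 -1.  ]
 [ 0.41  0.54  1.47  0.42  0.91 -1.15]
 [ 0.37  0.52  1.54  0.63  0.83 -1.33]
 [ 0.33  0.52  1.61  0.86  0.8  -1.55]
 [ 0.29  0.53  1.67  1.1   0.8  -1.79]
 [ 0.26  0.55  1.71  1.33  0.84 -2.01]
 [ 0.23  0.58  1.75  1.53  0.93 -2.2 ]
 [ 0.21  0.62  1.78  1.69  1.03 -2.36]
 [ 0.2   0.68  1.8   1.82  1.16 -2.48]
 [ 0.19  0.74  1.8   1.92  1.3  -2.58]
 [ 0.19  0.8   1.79  2.    1.44 -2.65]
 [ 0.2   0.87  1.77  2.08  1.58 -2.7 ]]
0.19025175177819 [ 0.24225339 -0.4128767  -4.2865044 ] 42.9667
```

View pics/c8.png

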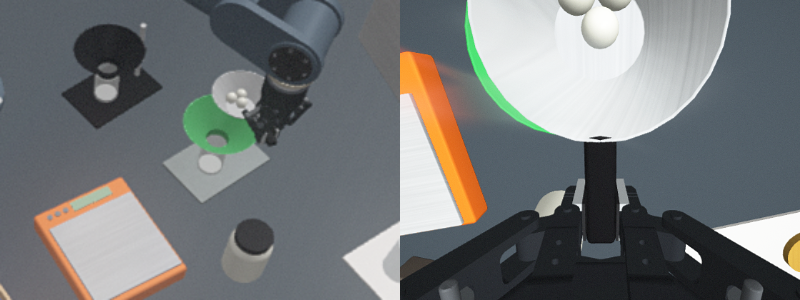

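```bash
python3 - <<'E'
from pour import *
p,d,K=shot('wrist','wr9.png'); C=cloud(K,d)
X=C[(d>0)&(np.abs(C[...,2]-.234)<.006)&(np.abs(C[...,0]-.484)<.1)&(np.abs(C[...,1]-.413)<.09)]
print(len(X),X.mean(0)); print(circ(X[:,:2]) if len(X)>20 else 0)
f0=np.r_[f,.15]; print('expect',f+SH*rad[:2])
for t in (8,16,24,32): m.move_ptp(*pose(t))
print(m.current_force(),m.current_grip_width(),m.current_time())
shot('scene','sc9.png'); p,_,_=shot('top','top9.png')
im=np.hstack([cv2.resize(cv2.imread('pics/sc9.png')[60:270,240:520],(400,300)),cv2.resize(cv2.imread('pics/top9.png')[130:340,60:340],(400,300))]); cv2.imwrite('pics/c9.png',im)
E
```

```text
13395 [0.53420876 0.39737567 0.23113912]
(array([0.51119113, 0.40365797]), np.float64(0.052555981058529065))
expect [0.48425766 0.41260887]
[-0.05395277  0.8000855  -3.32634321] 0.1937560938695134 44.2167
```

View pics/c9.png

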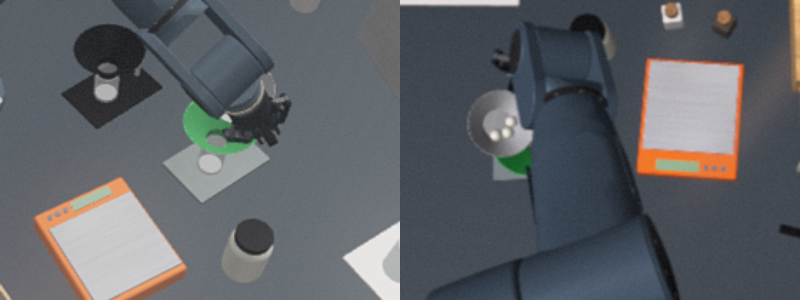

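```bash
python3 - <<'E'
from pour import *
p,d,K=shot('top','t10.png'); C=cloud(K,d)
print('px(130,215)',C[215,130],'balls',C[218,133])
S=C[195:245,100:165].reshape(-1,3); 
X=S[(S[:,2]>.17)&(S[:,2]<.30)&(S[:,0]<.6)]; print(X.min(0),X.max(0),len(X))
hsv=cv2.cvtColor(p,cv2.COLOR_RGB2HSV)
# project expected bowl rim circle and funnel rim to image
def proj(P): c=P@np.array(K['R']).T+np.array(K['t']); q=c@np.array(K['camera_matrix']).T; return q[:,:2]/q[:,2:]
g=np.r_[f,HZ]+rad*SH; th=np.radians(32)
zb=np.array([0,0,1])*np.cos(th)-rad*np.sin(th); xb=np.cross(tan,zb)
t=np.linspace(0,6.28,60)[:,None]
im=p[:,:,::-1].copy()
rim=g+zb*.006+.062*(np.cos(t)*xb+np.sin(t)*tan)
fr=np.r_[f,.15]+.078*np.c_[np.cos(t),np.sin(t),0*t]
for r,c in ((rim,(0,0,255)),(fr,(0,255,255))): cv2.polylines(im,[np.round(proj(r)).astype(np.int32)],True,c,1)
cv2.imwrite('pics/c10.png',cv2.resize(im[160:280,80:240],None,fx=4,fy=4))
E
```

```text
px(130,215) [0.4954436  0.42702128 0.19608438] balls [0.48799463 0.41958171 0.1920098 ]
[0.42557186 0.36357779 0.18189448] [0.54372959 0.46635448 0.26783039] 1463
```

View pics/c10.png

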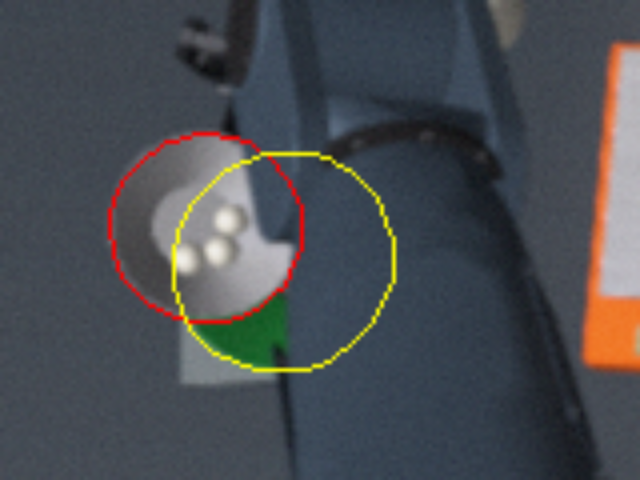

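The overlay shows the tilted bowl (red) and the funnel (yellow) just where the model puts them. I pour.

```bash
python3 - <<'E'
from pour import *
for t in range(38,75,4): m.move_ptp(*pose(t))
for t in range(78,101,6): m.move_ptp(*pose(t)); 
m.dwell(1.0)
print(m.current_force(),m.current_grip_width(),m.current_time())
p,d,K=shot('scene','sc11.png'); p2,_,_=shot('wrist','wr11.png')
print([(np.round(q['at'],3),q['confidence']) for q in m.look_for('scene','ball1')])
im=np.hstack([cv2.resize(p[60:270,240:520],(400,300)),cv2.resize(p2,(400,300))]); cv2.imwrite('pics/c11.png',im[:,:,::-1])
E
```

```text
[ 0.17610262  0.08887414 -2.01409518] 0.19026651534377734 48.9
[]
```

View pics/c11.png

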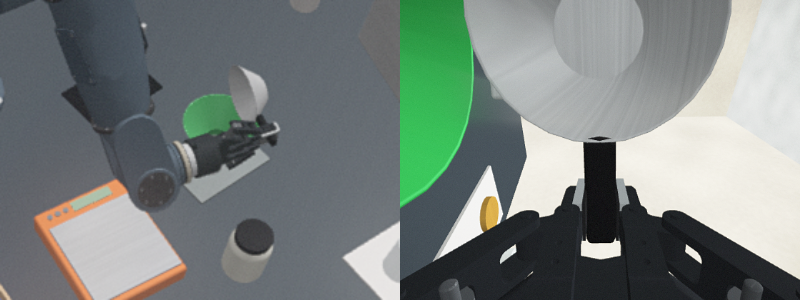

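The bowl is empty (wrist picture at (600,35), force back to about 2.0 N). I turn it level, move clear and check the jar.

```bash
python3 - <<'E'
from pour import *
for t in (90,80,70,60,50,40,30,20,10,0): m.move_ptp(*pose(t))
pT,RT=pose(0)
c0=np.load('/tmp/grasp.npy'); R0=down(c0[2]+np.pi/2)
from scipy.spatial.transform import Rotation as Ro, Slerp
S=Slerp([0,1],Ro.from_matrix([RT,R0])); pe=np.array([c0[3],c0[4],.20])
for s in (.33,.67,1): m.move_l(pT+(pe-pT)*s,S(s).as_matrix(),max_speed=.15)
print(m.current_time(),m.current_grip_width())
p,d,K=shot('scene','sc12.png'); p2,_,_=shot('top','t12.png')
print([(np.round(q['at'],3),q['confidence']) for q in m.look_for('scene','ball1')],[(np.round(q['at'],3),q['confidence']) for q in m.look_for('top','ball1')])
im=np.hstack([cv2.resize(p[100:220,320:480],(400,300),interpolation=cv2.INTER_CUBIC),cv2.resize(p2[180:280,100:233],(400,300),interpolation=cv2.INTER_CUBIC)]); cv2.imwrite('pics/c12.png',im[:,:,::-1])
E
```

```text
55.4917 0.18304063502344337
[] [(array([0.478, 0.396, 0.046]), 0.52)]
```

View pics/c12.png

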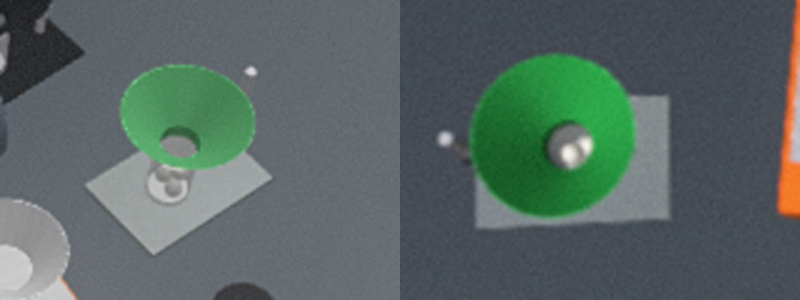

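View pics/sc12.png

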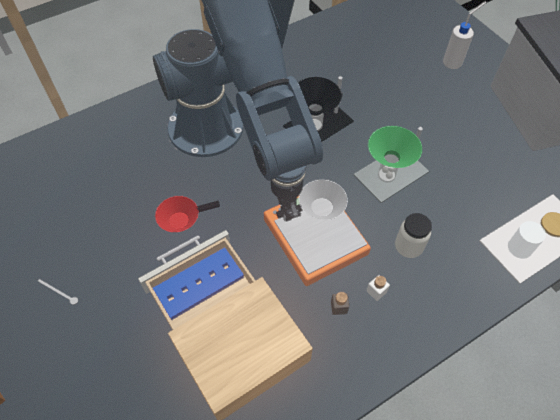

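The jar at scene (388,172) shows balls inside, the funnel is clear, and no ball is loose anywhere. I set the bowl back.

```bash
python3 - <<'E'
from pour import *
c0=np.load('/tmp/grasp.npy'); g=c0[3:5]
g=g+[.003,0]
m.move_l([*g,.09],max_speed=.12)
z=.09; f0=np.array(m.current_force())
for z in np.arange(.088,.0755,-.0015):
    m.move_l([*g,z],max_speed=.03); f=np.array(m.current_force())
    if f[2]-f0[2]>1.5: break
print(z,f0,f,m.current_ft_torque())
m.set_gripper(.45,30); m.dwell(.2); print(m.current_force())
m.move_l([*g,.2],max_speed=.12)
m.set_gripper(0)
m.move_ptp([.40,-.10,.25],down(np.radians(1.45)))
bowl(); p,d,K=shot('scene','sc13.png'); C=cloud(K,d)
X=C[(d>0)&(np.abs(C[...,2]-.062)<.003)&(np.abs(C[...,0]-.55)<.15)&(np.abs(C[...,1]-.07)<.15)]; print('pan',cv2.minAreaRect(X[:,:2].astype(np.float32)))
p2,_,_=shot('top','t13.png')
im=np.hstack([cv2.resize(p[120:330,150:430],(400,300)),cv2.resize(p2[130:340,190:470],(400,300))]); cv2.imwrite('pics/c13.png',im[:,:,::-1]); print(m.current_time())
E
```

```text
0.07899999999999999 [ 2.15817379e-04  1.12576691e-01 -3.03099171e+00] [-0.75897151 -0.34608204 -0.59446318] [-0.10845128  0.01441426  0.04825144]
[-0.44048162 -0.03973446 -0.07238924]
  bowl scene [0.5335 0.0943] 0.0594 193 handle az -109.02767643839708 141
  bowl top [0.5339 0.096 ] 0.0592 208 handle az -110.57724021945849 126
pan ((0.5445234179496765, 0.07289773970842361), (0.19150419533252716, 0.21991416811943054), 86.64564514160156)
61.55
```

View pics/c13.png

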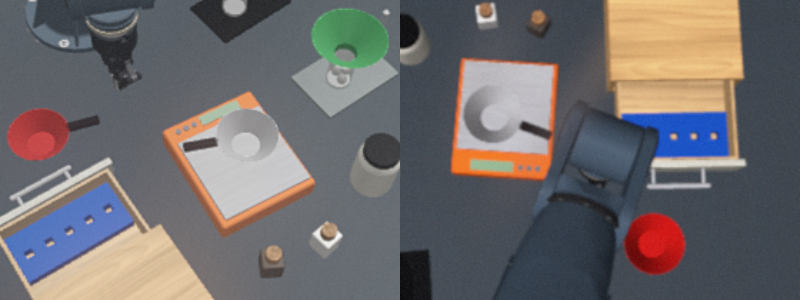

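The bowl has been knocked aside since I let go, to (0.534, 0.095), about 33 mm off the pan centre (0.559, 0.072). I put it back in the middle.

```bash
python3 - <<'E'
from meas import *
r=bowl(); c=np.mean([a[1] for a in r],0); a=np.radians(np.mean([x[4] for x in r]))
h=np.array([np.cos(a),np.sin(a)]); g=c+.102*h; R=down(a+np.pi/2)
m.set_gripper(.5,60)
m.move_ptp([*g,.16],R); m.move_l([*g,.078],max_speed=.1); print(m.current_force())
m.set_gripper(0,60); print(m.current_grip_width())
m.move_l([*g,.10],max_speed=.05)
t=np.array([.557,.072])+.102*h
m.move_l([*t,.10],max_speed=.1); m.move_l([*t,.083],max_speed=.05); f0=np.array(m.current_force())
for z in np.arange(.082,.0755,-.001):
    m.move_l([*t,z],max_speed=.03); f=np.array(m.current_force())
    if f[2]-f0[2]>1.3: break
print(z,f0,f)
m.set_gripper(.45,30); m.dwell(.2)
m.move_l([*t,.2],max_speed=.12)
m.set_gripper(0,40)
m.move_ptp([.35,-.20,.25],down(np.radians(1.45)))
bowl(); print(m.current_time())
E
```

```text
bowl scene [0.5347 0.0958] 0.0593 196 handle az -109.31539444537033 148
  bowl top [0.5342 0.0956] 0.0594 192 handle az -110.73615635791981 124
[-1.00318568  0.64012154  0.27507361]
0.1950965457904359
0.078 [ 0.00587895 -0.02403211 -1.76605703] [-1.0685874  -1.53141679  3.21338657]
  bowl scene [0.556  0.0702] 0.0594 190 handle az -108.09219369713865 143
  bowl top [0.5575 0.0717] 0.0593 186 handle az -110.09461837722901 126
70.2083
```

The bowl is central again, at (0.557, 0.071). I push the drawer shut.

```bash
python3 - <<'E'
from h import *
yaw=np.radians(1.45); u=np.array([np.cos(yaw),np.sin(yaw),0])
bar=np.array([.558,-.281,0]); st=bar-u*(.166+.034)
m.move_ptp([st[0],st[1],.14],down(yaw)); m.move_l([st[0],st[1],.046],max_speed=.1)
P=lambda s: st+u*s+[0,0,.046]
m.move_l(P(.160),max_speed=.07); print(m.current_force())
for s in np.arange(.164,.21,.002):
    m.move_l(P(s),max_speed=.03); f=np.array(m.current_force())
    if np.linalg.norm(f[:2])>22: break
print(s,f,m.current_ee_pos())
m.move_l(P(s-.03),max_speed=.1); m.move_l(P(s-.03)+[0,0,.15],max_speed=.15)
m.move_ptp([.35,-.05,.35],down(yaw))
p,d,K=shot('top','t14.png'); C=cloud(K,d); p2,d2,K2=shot('scene','sc14.png')
for CC,dd in ((C,d),(cloud(K2,d2),d2)):
    X=CC[(dd>0)&(CC[...,2]>.062)&(CC[...,2]<.075)&(CC[...,0]<.58)&(np.abs(CC[...,1]+.28)<.05)]; print('bar',len(X),X.mean(0) if len(X) else 0)
im=np.hstack([cv2.resize(p2,(400,300)),cv2.resize(p,(400,300))]); cv2.imwrite('pics/c14.png',im[:,:,::-1]); print(m.current_time())
E
```

```text
[-1.20283911  0.69976499 -0.05134067]
0.18600000000000003 [-24.57509361  -2.01983345  13.23289629] [ 0.54044096 -0.28134481  0.04577207]
bar 133 [ 0.56078388 -0.27941285  0.06754411]
bar 161 [ 0.56193729 -0.27927523  0.06700799]
80.3083
```

View pics/c14.png

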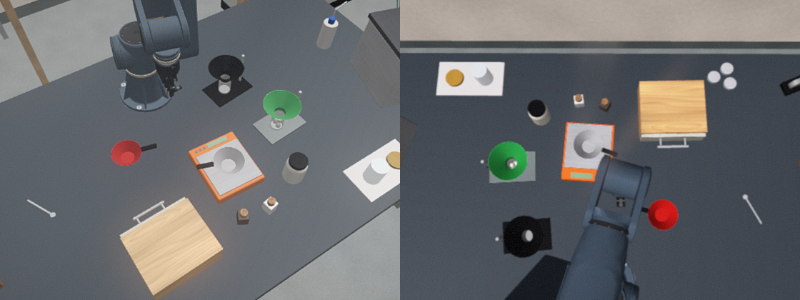

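```bash
python3 - <<'E'
from meas import *
for c in ('top','scene'):
    p,d,K=load(c); CC=cloud(K,d)
    X=CC[(d>0)&(CC[...,2]>.062)&(CC[...,2]<.075)&(CC[...,0]<.58)&(np.abs(CC[...,1]+.28)<.05)]; print('initial bar',c,len(X),X.mean(0))
m.move_ptp([.42,.30,.33],down(np.radians(-50)))
bowl(cams=('scene',))
p,d,K=shot('wrist','wr15.png'); p2,_,_=shot('scene','sc15.png')
im=np.hstack([cv2.resize(p,(400,300)),cv2.resize(p2[100:220,320:480],(400,300),interpolation=cv2.INTER_CUBIC)]); cv2.imwrite('pics/c15.png',im[:,:,::-1]); print(m.current_time())
E
```

```text
initial bar top 132 [ 0.56077889 -0.28024931  0.06747439]
initial bar scene 160 [ 0.56184261 -0.27970022  0.06681425]
  bowl scene [0.5571 0.071 ] 0.0594 202 handle az -108.44782201584987 148
81.9667
```

View pics/c15.png

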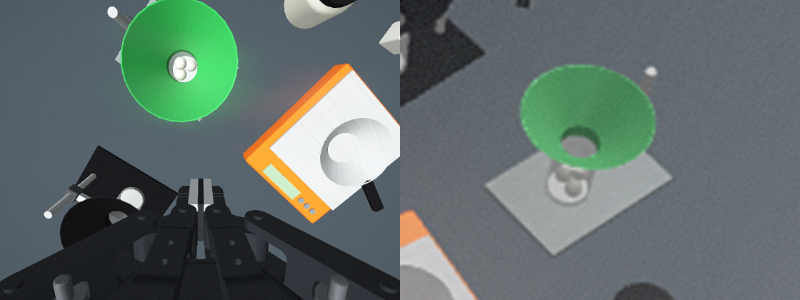

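Three balls show in the jar through the funnel at (182,68), the bowl is empty and central, and the drawer bar is back at its starting position. I hand in.

```bash
python3 -c "
from bench import manip as m
print(m.current_force()); m.sign_off()"
```

```text
[-1.18041759 -0.11840163  0.45130698]
the job is handed in; nothing more can be done
```

The job is done and handed in at about 82 s, within the 200 s limit; sign-off reports no verdict. The drawer held three balls; the other two pockets were empty. I put all three in the steel bowl on the balance, carried them together to the green funnel and poured them into the clear jar.

Last checks:
- **Balls:** the wrist camera, looking down the funnel, shows all three in the jar, and none were loose elsewhere. The trained network did not confirm the count: in the bowl it found only two of the three, and in the jar only one, so I relied on the pictures.
- **Bowl:** it is empty and upright at about (0.557, 0.071), roughly 2 mm from the measured pan centre. It was knocked about 33 mm aside after I first set it down, so I picked it up again and put it back in the middle.
- **Drawer:** it is fully shut, with the handle bar within 1 mm of where it started. The push met the end stop at about 25 N.
- **Bystanders:** I did not touch the bottles, the white jar, the red bowl or the black stand, and the last pictures show them where they were.

No check failed. The highest force I read was about 45 N at the wrist, when the drawer reached its open stop with the fingers on the handle.

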